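Draw one full stroke from the laundry dosing station

ROBOT

A 7-joint arm with a two-finger parallel gripper is mounted at the origin on the work surface. World frame = base frame: x ahead of the robot, y to its left, z up, the work surface at z = 0. Lengths are in m, angles in rad, forces in N, time in s.
With the tool pointing down it reaches from about 0.35 to 0.9 m from the base axis. Payload 8.1 kg.
Tool frame: the origin (TCP) lies at the very end of the fingers, on their centre line; the grasp point (between the pads) lies 19 mm behind it (robot.grip_point_offset is the distance from the TCP to the grasp point, in m); z points along the fingers, y is the line along which they close (so a half turn about z gives the same grasp; the last joint's range is limited). The gripper opens to 85 mm and grips with 20 to 120 N. Pads are 22 mm wide; open, the fingers measure 114 mm over their backs; the gripper's body (76 mm by 85 mm) begins 54 mm behind the grasp point. The pads swing forward as they close: fully open they stand 13 mm farther back than shut.
Start: joints at [1.094, 0.434, 0.025, 1.573, -0.012, 1.134, -0.075], TCP at [0.228, -0.582, 0.231] pointing down, gripper open.
Joint ranges: [-2.62, 2.62], [-0.44, 2.09], [-1.27, 1.32], [0.08, 2.57], [-1.32, 4.46], [0.12, 2], [-2.74, 2.74]. Speed limits (rad/s): [2.22, 2.22, 3.01, 3.01, 3.14, 3.14, 3.14].

INTERFACE

Orientations are given as a rotation vector (axis times angle).
In Python, from station import robot gives the robot as it stands.
- The arm moves only by the shell command python3 -m crank 'ROWS'. ROWS is JSON, a list of rows, each an object of numbers: "gripper": the closure, from -1 (fully open) to 1 (shut), so that 0 is half open; "tx", "ty", "tz": the shift along the tool's x, y, z in cm; "wx", "wy", "wz": the turn, a rotation vector about the tool's x, y, z in degrees. A call has 1 to 8 rows; each row is the pose to reach, as a shift and turn from the pose commanded when the call began, along the tool's axes at that moment; what a row does not reach only later rows make up. A row lasts 1/10 s, in which the tool goes at most 50 mm and 8.59 degrees, less where a joint would pass 70% of its speed; a pose out of reach is approached as far as the arm can. A call with a gripper value outside its range is refused whole. The fingers move at their own pace and stop on an object; the grip force is fixed at half the most. Time passes only in rows, so rows that repeat a pose let the fingers close. It gives the time, the measured TCP pose, the force, the opening and the grip force at its end, in the units of the state.
- robot.get_state(): the state, without advancing time (a new reading comes with each control period).
- robot.grab_frame(name): name is "side" or "top" or "wrist"; returns the picture (384x512x3 uint8, blue, green, red); there is no depth.
- robot.calibration(name): a dict with "intrinsics" (3x3 intrinsics, pixels), "D" ([k1, k2, p1, p2, k3] as OpenCV has them; the pictures are not rectified), "R" (3x3) and "t" (3): a world point X has camera coordinates R X + t; the wrist camera has in their place "hand_eye" (4x4, takes a point from camera to tool coordinates, whose origin is the TCP and whose axes are the flange's). Camera axes: x right, y down, z forward; pixel columns grow to the right and rows downward; lengths in m; the calibration is good to about 2 mm. A picture is of the moment at which its call begins: read the wrist's pose just before it. calibration takes no time and is no camera call.
- robot.finish_job(): hands the job in; it is judged then, once.
The state is a dict: "t": time; "joint_positions": joint angles; "joint_velocities": joint speeds; "joint_torque": joint torques, N m; "tool_pos": TCP position; "ee_rot": TCP orientation; "wrist_force": force on the tool from outside, world axes, zero at the start; "torque": the same for the moment, N m; "width": opening from 0.0 (shut) to 1.0 (fully open); "finger_force": force on a finger pad.
Only numpy, scipy, OpenCV 4.12 (cv2) and the standard library are available. Lean on these libraries where they do the work, as an engineer would, in place of code of your own. Each camera call takes 0.05 s, during which the arm holds its last target. There are 200 camera calls.

TASK

At the laundry counter, stand the steel measuring scoop upright in the raised ring under the dosing station's spout. Only then press the pump's round cap down until it is fully home against its stop, hold it there a moment, and let it spring right back up, leaving the scoop standing in the ring. Leave the bottle, the carton and the peg basket where they are.

Things in the scene. Friction and masses are not known exactly. Their poses are not given: they have to be found in the camera images.
- station: Dosing station, white plastic, fixed. Base plate 235 x 130 mm, 10 mm thick (x -170 to +65 mm). Origin: on the counter, under the axis of the column, which is 90 (x) by 100 mm (y), its top 180 mm up. Its front is -x, facing the robot within 0.3 rad: there a steel spout 18 mm thick leaves the column 140 mm up and ends in a nozzle over the ring. z up.
- ring (a point): Centre of the floor inside the raised ring that takes the scoop's foot, 105 mm in front (-x) of the column axis, 10 mm above the counter (the floor is the base plate's top). Ring: inside diameter 76 mm, outside 86 mm, 10 mm high. Axes as the station's.
- spout (a point): Lower end of the spout's nozzle (18 mm diameter, pointing down), straight above the ring's centre, 115 mm above the counter; 105 mm above the ring's floor.
- plunger_top (a point): Centre of the top face of the pump cap, a grey disc of 64 mm diameter, 18 mm thick, on a 20 mm steel stem, on the column axis. 236 mm above the counter at rest; moves down with the plunger.
- plunger (a joint): Plunger stroke in m: 0 = up at rest, 0.030 = fully down against the stop. A spring resists with about 5 N at first and 11 N at the bottom, then the stop is solid; it returns by itself when let go.
- scoop: Loose steel scoop, about 0.13 kg, upright: open cup (foot 60, rim 66 mm diameter, 65 mm high, wall 3) with a straight level handle. Origin: centre of the cup's underside; z up; handle along +x to 135 mm from the cup's axis, 14 mm wide (y), 10 mm thick, its middle 56 mm above the underside. In the ring the handle may point any way that clears the column.
- scoop_grip (a point): Place to grip the scoop's handle across its 14 mm width: 105 mm along +x from the cup's axis, 56 mm above the underside. Axes as the scoop's.
- softener: Bystander: white bottle with a paper label and grey cap, 76 mm diameter, 200 mm high; on the other side of the station from the scoop. Origin: centre of its underside.
- tabs: Bystander: cardboard carton 100 x 170 x 80 mm high, behind the work. Origin: centre of its underside.
- pegs: Bystander: grey open basket of clothes pegs, 100 x 180 x 70 mm high, behind the work. Origin: centre of its underside.
Not all that is in view belongs to the job. What is shaped like the scoop but green is not meant.

How it is judged:
By the outcome, as a careful person would: the job done as asked, in the order asked, and still so for the second after the job is handed in, with the robot touching nothing.
It also fails if it takes over 69 s, if anything falls off the work surface, if the arm or the gripper's body presses on something with over 40 N, if the wrist force passes 120 N, or if a joint passes its speed limit or range.

## Working session

There is one attempt and no reset: what is moved stays moved. The work goes in short steps, Python scripts to look and compute and a shell command to move; the robot and the scene stay as the last step left them, time stands still between calls to the robot, and variables do not carry over. Pictures are saved under pics/ and viewed, at most 10 in all, crops included, and the job is handed in when it is done.

```bash
mkdir -p pics; cat > h.py <<'E'
import numpy as np, cv2
from station import robot
from scipy.spatial.transform import Rotation as Ro
def cam(n):
    c=robot.calibration(n); K=np.array(c["intrinsics"]); D=np.array(c["D"],float)
    if n=="wrist":
        s=robot.get_state(); T=np.eye(4); T[:3,:3]=Ro.from_rotvec(s["ee_rot"]).as_matrix(); T[:3,3]=s["tool_pos"]
        M=np.linalg.inv(T@np.array(c["hand_eye"])); return K,D,M[:3,:3],M[:3,3]
    return K,D,np.array(c["R"]),np.array(c["t"])
def snap(n,f):
    C=cam(n); im=robot.grab_frame(n); cv2.imwrite(f,im); return C,im
def ray(C,uv):
    K,D,R,t=C; p=cv2.undistortPoints(np.array([[uv]],float),K,D)[0,0]
    return -R.T@t, R.T@np.array([p[0],p[1],1])
def atz(C,uv,z):
    o,d=ray(C,uv); return o+d*(z-o[2])/d[2]
def proj(C,X):
    K,D,R,t=C; return cv2.projectPoints(np.atleast_2d(np.array(X,float)),cv2.Rodrigues(R)[0],t,K,D)[0][:,0]
E
python3 - <<'E'
from h import *
a=snap("top","pics/top0.png")[1]; b=snap("side","pics/side0.png")[1]
s=robot.get_state(); print(s["t"],s["tool_pos"],s["ee_rot"],s["width"])
for n in("top","side"):
    C=cam(n); print(n,-C[2].T@C[3],C[2][2])
cv2.imwrite("pics/t0.png",cv2.resize(a,(800,600))); cv2.imwrite("pics/s0.png",cv2.resize(b,(800,600)))
E
```

```text
0.1 [ 0.22800464 -0.58144609  0.23059962] [-3.08557773e+00 -5.83274761e-01  5.63919828e-04] 0.9965698378409091
top [0.36206257 0.02191827 1.33238358] [ 0.13590786  0.01106811 -0.99065965]
side [0.12034803 0.56920028 0.80031798] [ 0.41300371 -0.60315482 -0.68237248]
```

View pics/t0.png

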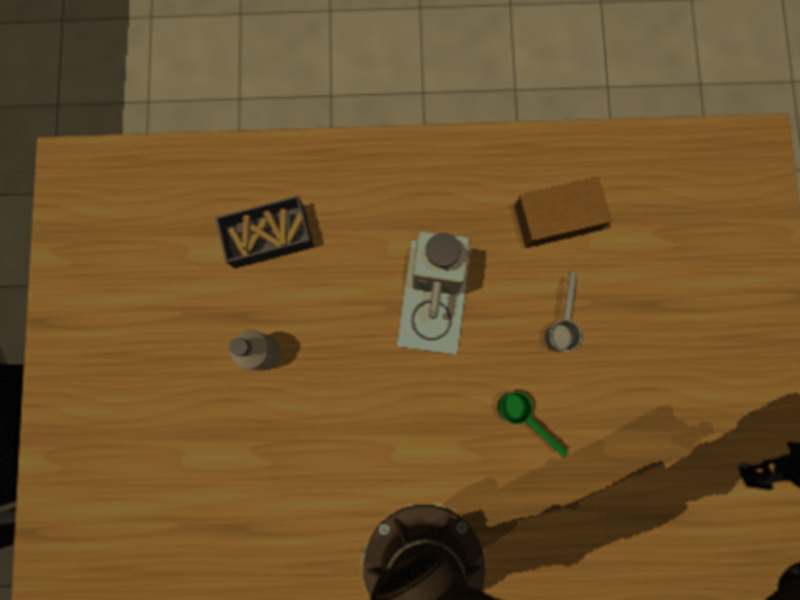

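View pics/s0.png

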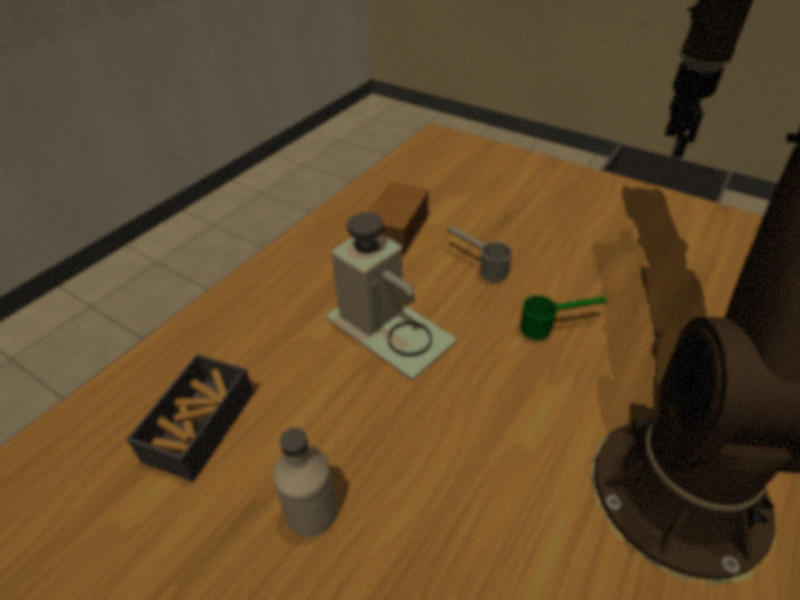

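The top view shows the steel scoop's cup at (563,335) with its handle tip at (573,273), the ring at (431,320) and the cap at (444,250). The green decoy is at (515,407). The side view agrees. I'll enlarge crops for measuring.

```bash
python3 - <<'E'
from h import *
a=cv2.imread("pics/top0.png")
# crop x 245..395, y 140..235 x5
cv2.imwrite("pics/t1.png",cv2.resize(cv2.convertScaleAbs(a[140:235,245:400],alpha=1.6),None,fx=5,fy=5,interpolation=cv2.INTER_CUBIC))
C=cam("top"); f=.64
for n,uv,z in[("rim",(563,335),.065),("tip",(573,273),.056),("ring",(431,320),.015),("cap",(444,250),.236),("green",(515,407),.065)]: print(n,atz(C,np.array(uv)*f,z).round(3))
E
```

```text
rim [ 0.456 -0.297  0.065]
tip [ 0.585 -0.328  0.056]
ring [ 0.5   -0.032  0.015]
cap [ 0.602 -0.051  0.236]
green [ 0.315 -0.192  0.065]
```

View pics/t1.png

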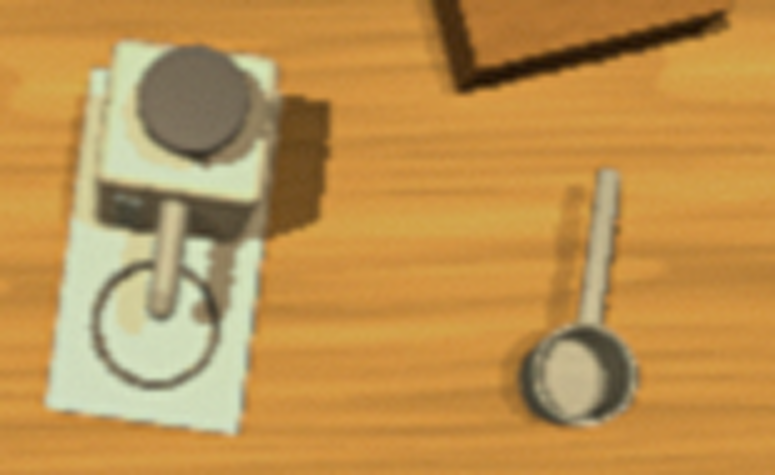

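The crop shows the ring centred at (155,324), the cap at (194,100), the scoop's rim centre at about (581,374) and the handle tip at (608,171). The plate's front corners are at (47,407) and (240,434).

```bash
python3 - <<'E'
from h import *
C=cam("top"); P={}
for n,uv,z in[("rim",(580,374),.065),("tip",(608,171),.061),("ring",(155,324),.02),("cap",(194,100),.236),("c1",(47,407),.01),("c2",(240,434),.01)]:
    P[n]=atz(C,np.array(uv)/5+[245,140]+[-.4,-.4],z); print(n,P[n].round(4))
for a,b in(("rim","tip"),("ring","cap"),("c1","c2")):
    d=(P[b]-P[a])[:2]; print(a,b,np.hypot(*d).round(4),np.arctan2(d[1],d[0]).round(3))
d=P["tip"]-P["rim"];d[2]=0;d/=np.linalg.norm(d); g=P["rim"]+.105*d; print("grip",g)
s=robot.get_state(); R=Ro.from_rotvec(s["ee_rot"]).as_matrix(); print(R.round(3)); print("shift cm",R.T@(np.array([g[0],g[1],.18])-s["tool_pos"])*100)
E
```

```text
rim [ 0.4564 -0.2978  0.065 ]
tip [ 0.5873 -0.325   0.061 ]
ring [ 0.5004 -0.0312  0.02  ]
cap [ 0.6033 -0.0485  0.236 ]
c1 [0.4482 0.0418 0.01  ]
c2 [ 0.4269 -0.0853  0.01  ]
rim tip 0.1337 -0.204
ring cap 0.1043 -0.166
c1 c2 0.1288 -1.737
grip [ 0.55919028 -0.31914215  0.065     ]
[[ 0.931  0.365 -0.001]
 [ 0.365 -0.931  0.001]
 [-0.    -0.001 -1.   ]]
shift cm [ 40.40851338 -12.32431712   5.0733974 ]
```

```bash
python3 -m crank '[{"tx":39.1,"ty":-13.2,"tz":5,"wz":33,"gripper":-1},{"tx":39.1,"ty":-13.2,"tz":5,"wz":33,"gripper":-1},{"tx":39.1,"ty":-13.2,"tz":5,"wz":33,"gripper":-1},{"tx":39.1,"ty":-13.2,"tz":5,"wz":33,"gripper":-1},{"tx":39.1,"ty":-13.2,"tz":5,"wz":33,"gripper":-1},{"tx":39.1,"ty":-13.2,"tz":5,"wz":33,"gripper":-1},{"tx":39.1,"ty":-13.2,"tz":5,"wz":33,"gripper":-1},{"tx":39.1,"ty":-13.2,"tz":5,"wz":33,"gripper":-1}]'; python3 - <<'E'
from h import *
s=robot.get_state(); print(s["tool_pos"],s["ee_rot"],np.round(s["joint_positions"],2))
E
```

```text
[ 0.22800464 -0.58144609  0.23059962] [-3.08557773e+00 -5.83274761e-01  5.63919828e-04] [ 1.09  0.44  0.02  1.57 -0.01  1.13 -0.08]schema error: expected keys gripper, tx, ty, tz, wx, wy, wz
```

```bash
python3 -m crank '[{"tx":39.1,"ty":-13.2,"tz":5,"wx":0,"wy":0,"wz":33,"gripper":-1},{"tx":39.1,"ty":-13.2,"tz":5,"wx":0,"wy":0,"wz":33,"gripper":-1},{"tx":39.1,"ty":-13.2,"tz":5,"wx":0,"wy":0,"wz":33,"gripper":-1},{"tx":39.1,"ty":-13.2,"tz":5,"wx":0,"wy":0,"wz":33,"gripper":-1},{"tx":39.1,"ty":-13.2,"tz":5,"wx":0,"wy":0,"wz":33,"gripper":-1},{"tx":39.1,"ty":-13.2,"tz":5,"wx":0,"wy":0,"wz":33,"gripper":-1},{"tx":39.1,"ty":-13.2,"tz":5,"wx":0,"wy":0,"wz":33,"gripper":-1},{"tx":39.1,"ty":-13.2,"tz":5,"wx":0,"wy":0,"wz":33,"gripper":-1}]'; python3 - <<'E'
from h import *
s=robot.get_state(); print(s["tool_pos"],s["ee_rot"],np.round(s["joint_positions"],2))
R=Ro.from_rotvec(s["ee_rot"]).as_matrix(); print("shift cm",R.T@(np.array([.5445,-.316,.18])-s["tool_pos"])*100, np.degrees(np.arctan2(R[1,0],R[0,0])))
E
```

```text
t: 0.9
tool_pos: [0.5315, -0.3261, 0.183]
ee_rot: [-3.125, 0.317, 0.001]
wrist_force: [1.5, -0.7, -0.2]
width: 0.996
finger_force: 0.0
[ 0.53150674 -0.32610607  0.1829979 ] [-3.12546601e+00  3.17318749e-01  7.08405805e-04] [ 0.43  0.47  0.05  1.64 -0.03  1.03 -1.28]
shift cm [ 1.06983588 -1.2511225   0.29932086] -11.594392661285484
```

```bash
R='x'; python3 -m crank '[{"tx":1.1,"ty":-1.3,"tz":0.3,"wx":0,"wy":0,"wz":-68,"gripper":-1},{"tx":1.1,"ty":-1.3,"tz":0.3,"wx":0,"wy":0,"wz":-68,"gripper":-1},{"tx":1.1,"ty":-1.3,"tz":0.3,"wx":0,"wy":0,"wz":-68,"gripper":-1},{"tx":1.1,"ty":-1.3,"tz":0.3,"wx":0,"wy":0,"wz":-68,"gripper":-1},{"tx":1.1,"ty":-1.3,"tz":0.3,"wx":0,"wy":0,"wz":-68,"gripper":-1},{"tx":1.1,"ty":-1.3,"tz":0.3,"wx":0,"wy":0,"wz":-68,"gripper":-1},{"tx":1.1,"ty":-1.3,"tz":0.3,"wx":0,"wy":0,"wz":-68,"gripper":-1},{"tx":1.1,"ty":-1.3,"tz":0.3,"wx":0,"wy":0,"wz":-68,"gripper":-1}]' >/dev/null
python3 -m crank '[{"tx":0,"ty":0,"tz":0,"wx":0,"wy":0,"wz":-68,"gripper":-1},{"tx":0,"ty":0,"tz":0,"wx":0,"wy":0,"wz":-68,"gripper":-1},{"tx":0,"ty":0,"tz":0,"wx":0,"wy":0,"wz":-68,"gripper":-1},{"tx":0,"ty":0,"tz":0,"wx":0,"wy":0,"wz":-68,"gripper":-1},{"tx":0,"ty":0,"tz":0,"wx":0,"wy":0,"wz":-68,"gripper":-1},{"tx":0,"ty":0,"tz":0,"wx":0,"wy":0,"wz":-68,"gripper":-1},{"tx":0,"ty":0,"tz":0,"wx":0,"wy":0,"wz":-68,"gripper":-1},{"tx":0,"ty":0,"tz":0,"wx":0,"wy":0,"wz":-68,"gripper":-1}]' >/dev/null
python3 -m crank '[{"tx":0,"ty":0,"tz":0,"wx":0,"wy":0,"wz":-44,"gripper":-1},{"tx":0,"ty":0,"tz":0,"wx":0,"wy":0,"wz":-44,"gripper":-1},{"tx":0,"ty":0,"tz":0,"wx":0,"wy":0,"wz":-44,"gripper":-1},{"tx":0,"ty":0,"tz":0,"wx":0,"wy":0,"wz":-44,"gripper":-1},{"tx":0,"ty":0,"tz":0,"wx":0,"wy":0,"wz":-44,"gripper":-1},{"tx":0,"ty":0,"tz":0,"wx":0,"wy":0,"wz":-44,"gripper":-1},{"tx":0,"ty":0,"tz":0,"wx":0,"wy":0,"wz":-44,"gripper":-1}]'
python3 - <<'E'
from h import *
C,im=snap("wrist","pics/w0.png"); cv2.imwrite("pics/w0b.png",cv2.resize(cv2.convertScaleAbs(im,alpha=1.5),(800,600)))
s=robot.get_state(); print(s["tool_pos"],s["ee_rot"],np.round(s["joint_positions"],2))
R=Ro.from_rotvec(s["ee_rot"]).as_matrix(); print("shift cm",R.T@(np.array([.5445,-.316,.18])-s["tool_pos"])*100, np.degrees(np.arctan2(R[1,0],R[0,0])))
E
```

```text
t: 3.2
tool_pos: [0.5435, -0.3173, 0.1801]
ee_rot: [-0.323, -3.124, -0.001]
wrist_force: [0.1, -0.0, -0.2]
width: 1.003
finger_force: 0.0
[ 0.54358745 -0.31720829  0.18019814] [-3.23292972e-01 -3.12449902e+00 -4.47101165e-04] [ 0.9   0.59 -0.7   1.58  0.41  1.12  1.46]
shift cm [-0.0645913   0.13694906  0.01981809] 168.1852193801442
```

View pics/w0b.png

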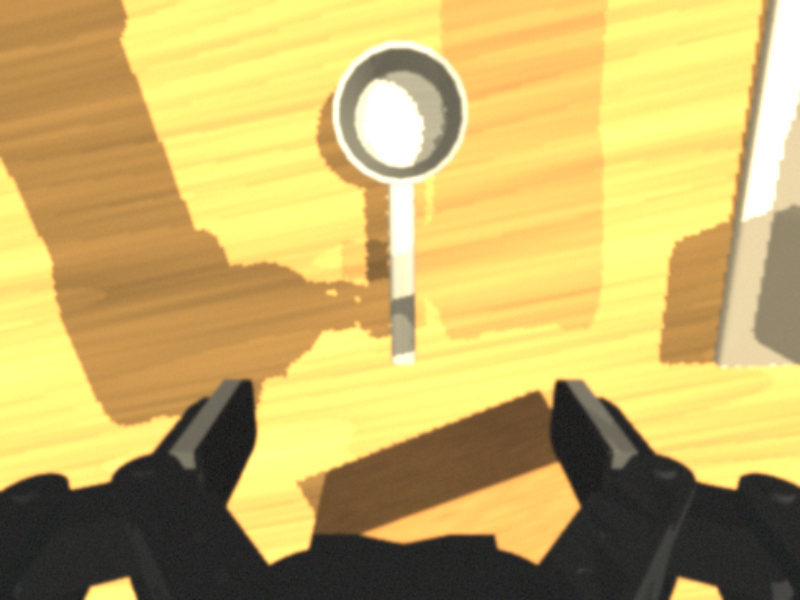

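The wrist view shows the scoop between the open fingers: rim centre (400,113), handle tip (404,362), with the handle along tool x.

```bash
python3 - <<'E'
from h import *
C=cam("wrist"); f=.64
r=atz(C,np.array((400,113))*f,.065); t=atz(C,np.array((403.5,362))*f,.059)
d=(t-r)[:2]; print(r,t,np.hypot(*d),np.degrees(np.arctan2(d[1],d[0])))
d/=np.hypot(*d); g=np.r_[r[:2]+.09*d,.037]
s=robot.get_state(); R=Ro.from_rotvec(s["ee_rot"]).as_matrix(); print(g,"shift cm",R.T@(g-s["tool_pos"])*100, np.degrees(np.arctan2(R[1,0],R[0,0])))
print(robot.grip_point_offset)
E
```

```text
[ 0.45952023 -0.30060137  0.065     ] [ 0.59170202 -0.32637614  0.059     ] 0.1346713227379744 -11.033922795827648
[ 0.54785649 -0.31782649  0.037     ] shift cm [-0.43681326  0.02345162 14.31962893] 168.1852193801442
0.0187
```

```bash
python3 -m crank '[{"tx":-0.4,"ty":0,"tz":5,"wx":0,"wy":0,"wz":-0.8,"gripper":-1},{"tx":-0.4,"ty":0,"tz":9,"wx":0,"wy":0,"wz":-0.8,"gripper":-1},{"tx":-0.4,"ty":0,"tz":12,"wx":0,"wy":0,"wz":-0.8,"gripper":-1},{"tx":-0.4,"ty":0,"tz":14.3,"wx":0,"wy":0,"wz":-0.8,"gripper":-1},{"tx":-0.4,"ty":0,"tz":14.3,"wx":0,"wy":0,"wz":-0.8,"gripper":-1}]'
python3 -m crank '[{"tx":0,"ty":0,"tz":0,"wx":0,"wy":0,"wz":0,"gripper":1},{"tx":0,"ty":0,"tz":0,"wx":0,"wy":0,"wz":0,"gripper":1},{"tx":0,"ty":0,"tz":0,"wx":0,"wy":0,"wz":0,"gripper":1},{"tx":0,"ty":0,"tz":0,"wx":0,"wy":0,"wz":0,"gripper":1},{"tx":0,"ty":0,"tz":0,"wx":0,"wy":0,"wz":0,"gripper":1},{"tx":0,"ty":0,"tz":0,"wx":0,"wy":0,"wz":0,"gripper":1},{"tx":0,"ty":0,"tz":0,"wx":0,"wy":0,"wz":0,"gripper":1},{"tx":0,"ty":0,"tz":0,"wx":0,"wy":0,"wz":0,"gripper":1}]'
```

```text
t: 3.75
tool_pos: [0.5454, -0.3172, 0.0342]
ee_rot: [-0.299, -3.122, -0.003]
wrist_force: [-0.2, -0.1, -0.8]
width: 1.001
finger_force: 0.0
t: 4.55
tool_pos: [0.5483, -0.3182, 0.0379]
ee_rot: [0.295, 3.127, -0.001]
wrist_force: [2.5, -0.1, 4.3]
width: 0.15
finger_force: 58.7
```

```bash
python3 -m crank '[{"tx":0,"ty":0,"tz":-1.2,"wx":0,"wy":0,"wz":0,"gripper":1},{"tx":0,"ty":0,"tz":-2.4,"wx":0,"wy":0,"wz":0,"gripper":1},{"tx":0,"ty":0,"tz":-3.3,"wx":0,"wy":0,"wz":0,"gripper":1},{"tx":1.7,"ty":0.4,"tz":-3.3,"wx":0,"wy":0,"wz":8,"gripper":1},{"tx":3.3,"ty":0.8,"tz":-3.3,"wx":0,"wy":0,"wz":16,"gripper":1},{"tx":5,"ty":1.2,"tz":-3.3,"wx":0,"wy":0,"wz":24,"gripper":1},{"tx":6.5,"ty":1.6,"tz":-3.3,"wx":0,"wy":0,"wz":32,"gripper":1},{"tx":8,"ty":2,"tz":-3.3,"wx":0,"wy":0,"wz":40,"gripper":1}]' >/dev/null
python3 -m crank '[{"tx":0,"ty":0,"tz":0,"wx":0,"wy":0,"wz":8,"gripper":1},{"tx":0,"ty":0,"tz":0,"wx":0,"wy":0,"wz":16,"gripper":1},{"tx":0,"ty":0,"tz":0,"wx":0,"wy":0,"wz":24,"gripper":1},{"tx":0,"ty":0,"tz":0,"wx":0,"wy":0,"wz":32,"gripper":1},{"tx":0,"ty":0,"tz":0,"wx":0,"wy":0,"wz":40,"gripper":1},{"tx":0,"ty":0,"tz":0,"wx":0,"wy":0,"wz":48,"gripper":1},{"tx":0,"ty":0,"tz":0,"wx":0,"wy":0,"wz":49,"gripper":1},{"tx":0,"ty":0,"tz":0,"wx":0,"wy":0,"wz":49,"gripper":1}]'
python3 - <<'E'
from h import *
a=snap("wrist","pics/w1.png")[1]; b=snap("side","pics/s1.png")[1]
s=robot.get_state(); print(s["tool_pos"],np.round(s["joint_positions"],2))
R=Ro.from_rotvec(s["ee_rot"]).as_matrix(); print(np.degrees(np.arctan2(R[1,0],R[0,0])))
b=cv2.resize(b[120:270,170:370],(800,600)); cv2.imwrite("pics/s1b.png",cv2.convertScaleAbs(b,alpha=1.5))
E
```

```text
t: 6.15
tool_pos: [0.473, -0.2832, 0.071]
ee_rot: [2.399, 2.028, 0.0]
wrist_force: [0.4, 0.0, -2.4]
width: 0.151
finger_force: 58.5
[ 0.47287452 -0.28334861  0.07069995] [ 0.64  0.52 -0.27  1.91  0.2   0.74  0.09]
80.39769780176739
```

View pics/w1.png

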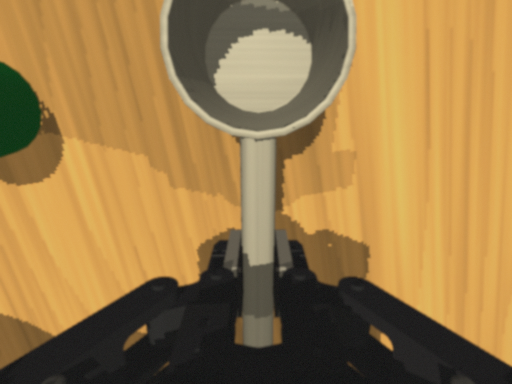

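View pics/s1b.png

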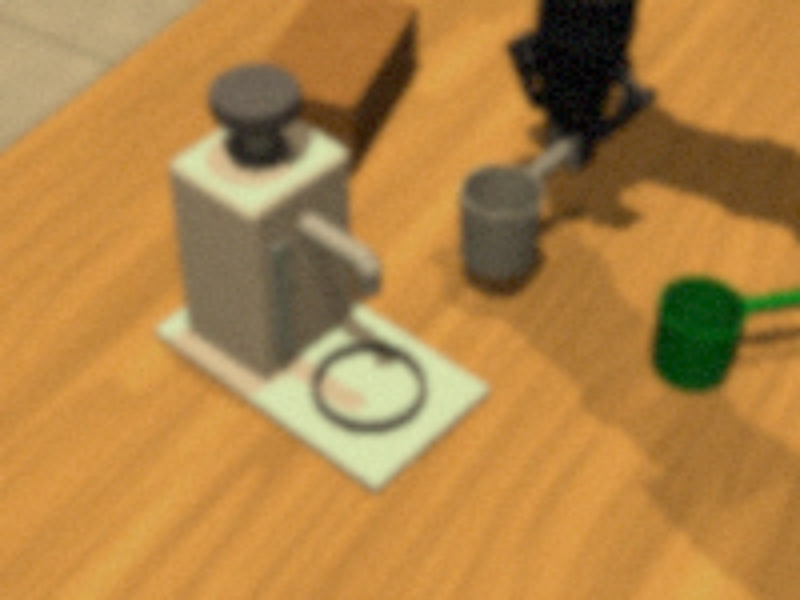

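The wrist view shows the scoop gripped: near rim edge at row 137, handle tip at row 346, column 258. The side crop shows the cup hanging level and clear of the table, with the ring centred at (369,387) and the nozzle at (367,285).

```bash
python3 - <<'E'
from h import *
from scipy.optimize import least_squares
S=cam("side")
uv=np.array((369,387))/4+[170,120]-.4
print("ring from side",atz(S,uv,.02)); 
C=cam("wrist"); s=robot.get_state(); R=Ro.from_rotvec(s["ee_rot"]).as_matrix(); p=np.array(s["tool_pos"])
def X(q,pts):  # scoop pts (x along handle, y, z up) ; q: grip dist, tilt about tool y (+ = cup down), yaw
    a,t,y=q; L=np.array(pts,float)-[a,0,.056]
    L=L@np.diag([-1,1,-1])        # to tool axes: handle = -x, up = -z
    L=L@Ro.from_euler("yz",[t,y]).as_matrix().T
    return (L+[0,0,-.0187])@R.T+p
pts=[(.033,0,.065),(.135,0,.061),(0,.033,.065),(0,-.033,.065)]
def f(q):
    u=proj(C,X(q,pts)); return [u[0,1]-137,u[1,1]-346,u[1,0]-258,(u[2,0]+u[3,0])/2-258.5, abs(u[2,0]-u[3,0])-193]
r=least_squares(f,[.09,0,0],x_scale=[.01,.1,.1]); print(r.x,np.degrees(r.x[1:]),r.fun)
foot=X(r.x,[(0,0,0),(0,0,.065)]); print("foot,rimcentre",foot)
for ring in ([.5004,-.0312],[*atz(S,uv,.02)[:2]]): print("shift cm",R.T@np.r_[np.array(ring)-foot[0,:2],0]*100)
E
```

```text
ring from side [ 0.50045335 -0.02352483  0.02      ]
[ 0.09220731 -0.01988926  0.00504043] [-1.1395704   0.28879542] [-5.00872333  9.18238041 -1.67990746 -0.52073553  5.01557868]
foot,rimcentre [[ 0.48852451 -0.19362931  0.0315741 ]
 [ 0.48873755 -0.19235198  0.0965612 ]]
shift cm [ 1.62134502e+01 -1.53854605e+00 -7.92347732e-04]
shift cm [ 1.69711033e+01 -1.66131399e+00 -8.36835758e-04]
```

```bash
python3 -m crank '[{"tx":2.5,"ty":-1.6,"tz":0,"wx":0,"wy":0,"wz":0,"gripper":1},{"tx":5,"ty":-1.6,"tz":0,"wx":0,"wy":0,"wz":0,"gripper":1},{"tx":7.5,"ty":-1.6,"tz":0,"wx":0,"wy":0,"wz":0,"gripper":1},{"tx":10,"ty":-1.6,"tz":0,"wx":0,"wy":0,"wz":0,"gripper":1},{"tx":12.5,"ty":-1.6,"tz":0,"wx":0,"wy":0,"wz":0,"gripper":1},{"tx":15,"ty":-1.6,"tz":0,"wx":0,"wy":0,"wz":0,"gripper":1},{"tx":16.4,"ty":-1.6,"tz":0,"wx":0,"wy":0,"wz":0,"gripper":1},{"tx":16.4,"ty":-1.6,"tz":0,"wx":0,"wy":0,"wz":0,"gripper":1}]'
python3 - <<'E'
from h import *
b=snap("side","pics/s2.png")[1]; a=snap("top","pics/t2.png")[1]
s=robot.get_state(); p=s["tool_pos"]; R=Ro.from_rotvec(s["ee_rot"]).as_matrix(); print(p,s["wrist_force"])
c=p+R@[.09,0,0]; print("cup",c, np.degrees(np.arctan2(R[1,0],R[0,0])))
b=cv2.resize(b[160:250,210:310],(400,360),interpolation=cv2.INTER_CUBIC); a=cv2.resize(a[165:255,235:335],(400,360),interpolation=cv2.INTER_CUBIC)
cv2.imwrite("pics/st2.png",cv2.convertScaleAbs(np.hstack([b,a]),alpha=1.6))
E
```

```text
t: 7.05
tool_pos: [0.4854, -0.1171, 0.0706]
ee_rot: [-2.398, -2.029, -0.001]
wrist_force: [0.5, 0.3, -0.5]
width: 0.152
finger_force: 58.6
[ 0.48481611 -0.1199145   0.07044058] [-0.60995839 -1.1458684  -1.11155535]
cup [ 0.50006179 -0.0312152   0.07038418] 80.24726596597232
```

View pics/st2.png

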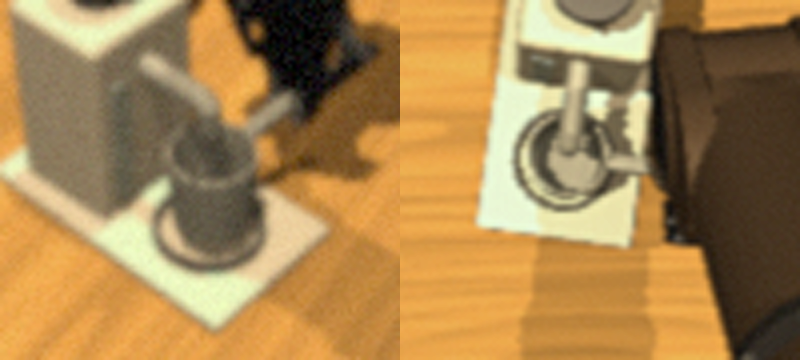

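The left (side) panel shows the cup over the ring: rim centre about (213,156), ring centre about (210,222). The right (top) panel shows the rim at about (571,153) inside the ring, which is centred near (563,160). I'll compare these with predictions.

```bash
python3 - <<'E'
from h import *
S=cam("side");T=cam("top"); 
for n,C,o,cc in(("side",S,(210,160),0),("top",T,(235,165),400)):
    th=np.linspace(0,6.283,60)
    for nm,x,y,z,r in(("rim",.500,-.0312,.0975,.033),("foot",.500,-.0312,.0325,.03),("ring",.5004,-.0312,.02,.043)):
        u=(proj(C,np.c_[x+r*np.cos(th),y+r*np.sin(th),0*th+z])-o)*4+[cc,0]; print(n,nm,u.min(0).round(),u.max(0).round())
E
```

```text
side rim [167. 113.] [261. 179.]
side foot [173. 178.] [254. 238.]
side ring [155. 177.] [271. 263.]
top rim [524. 106.] [609. 190.]
top foot [526. 120.] [600. 193.]
top ring [510. 106.] [614. 210.]
```

Both views agree with predictions to within a few mm, so I'm lowering.

```bash
python3 -m crank '[{"tx":0,"ty":0,"tz":0.6,"wx":0,"wy":0,"wz":0,"gripper":1},{"tx":0,"ty":0,"tz":1.2,"wx":0,"wy":0,"wz":0,"gripper":1},{"tx":0,"ty":0,"tz":1.7,"wx":0,"wy":0,"wz":0,"gripper":1},{"tx":0,"ty":0,"tz":2.0,"wx":0,"wy":0,"wz":0,"gripper":1},{"tx":0,"ty":0,"tz":2.2,"wx":0,"wy":0,"wz":0,"gripper":1},{"tx":0,"ty":0,"tz":2.2,"wx":0,"wy":0,"wz":0,"gripper":1},{"tx":0,"ty":0,"tz":2.2,"wx":0,"wy":0,"wz":0,"gripper":1}]'
```

```text
t: 7.85
tool_pos: [0.4849, -0.119, 0.0485]
ee_rot: [-2.403, -2.024, 0.0]
wrist_force: [0.6, -0.3, -0.1]
width: 0.151
finger_force: 58.7
```

```bash
python3 -m crank '[{"tx":0,"ty":0,"tz":0.1,"wx":0,"wy":0,"wz":0,"gripper":1},{"tx":0,"ty":0,"tz":0.15,"wx":0,"wy":0,"wz":0,"gripper":1},{"tx":0,"ty":0,"tz":0.15,"wx":0,"wy":0,"wz":0,"gripper":1}]'; python3 -m crank '[{"tx":0,"ty":0,"tz":0,"wx":0,"wy":0,"wz":0,"gripper":-0.2},{"tx":0,"ty":0,"tz":0,"wx":0,"wy":0,"wz":0,"gripper":-0.2},{"tx":0,"ty":0,"tz":0,"wx":0,"wy":0,"wz":0,"gripper":-0.2},{"tx":0,"ty":0,"tz":0,"wx":0,"wy":0,"wz":0,"gripper":-0.2},{"tx":0,"ty":0,"tz":0,"wx":0,"wy":0,"wz":0,"gripper":-0.2}]'
```

```text
t: 8.15
tool_pos: [0.4852, -0.1197, 0.0474]
ee_rot: [2.403, 2.023, -0.0]
wrist_force: [-2.0, -2.9, 6.3]
width: 0.148
finger_force: 59.6
t: 8.65
tool_pos: [0.485, -0.1189, 0.0469]
ee_rot: [-2.403, -2.024, -0.0]
wrist_force: [-0.8, -0.5, 1.0]
width: 0.603
finger_force: 0.0
```

```bash
python3 -m crank '[{"tx":0,"ty":0,"tz":-1.5,"wx":0,"wy":0,"wz":0,"gripper":-0.2},{"tx":0,"ty":0,"tz":-4,"wx":0,"wy":0,"wz":0,"gripper":-0.2},{"tx":0,"ty":0,"tz":-8,"wx":0,"wy":0,"wz":0,"gripper":-0.2},{"tx":0,"ty":0,"tz":-12,"wx":0,"wy":0,"wz":0,"gripper":-0.2},{"tx":0,"ty":0,"tz":-16,"wx":0,"wy":0,"wz":0,"gripper":1},{"tx":0,"ty":0,"tz":-20,"wx":0,"wy":0,"wz":0,"gripper":1},{"tx":0,"ty":0,"tz":-23,"wx":0,"wy":0,"wz":0,"gripper":1},{"tx":0,"ty":0,"tz":-23,"wx":0,"wy":0,"wz":0,"gripper":1}]'
python3 - <<'E'
from h import *
b=snap("side","pics/s3.png")[1]; a=snap("top","pics/t3.png")[1]
s=robot.get_state(); R=Ro.from_rotvec(s["ee_rot"]).as_matrix(); print(s["tool_pos"],np.round(s["joint_positions"],2)); print("shift",R.T@(np.array([.6036,-.0485,.25])-s["tool_pos"])*100)
b=cv2.resize(b[130:250,190:310],(480,480),interpolation=cv2.INTER_CUBIC)
cv2.imwrite("pics/s3b.png",cv2.convertScaleAbs(b,alpha=1.6))
E
```

```text
t: 9.45
tool_pos: [0.4871, -0.1191, 0.2813]
ee_rot: [2.398, 2.02, 0.007]
wrist_force: [1.3, -0.4, 1.0]
width: 0.002
finger_force: 0.0
[ 0.48507018 -0.11905358  0.27724553] [ 0.41  0.22 -0.33  1.78  0.08  1.15 -0.12]
shift [ 8.96793216 10.47830192  2.73419549]
```

View pics/s3b.png

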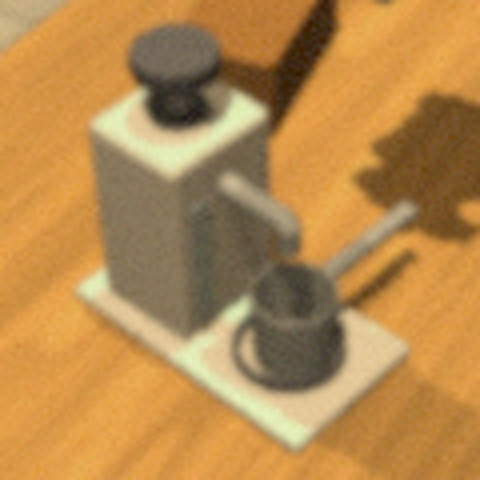

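The side crop shows the scoop standing in the ring: rim x 252–338, ring x 235–345, ring bottom about row 391. The gripper is clear and the cap is up. I'll check the seating numerically.

```bash
python3 - <<'E'
from h import *
C=cam("side"); th=np.linspace(0,6.283,90)
for nm,z,r in(("rim in ring",.075,.033),("rim on edge",.085,.033),("foot in",.01,.03),("ringtop",.02,.043)):
    u=(proj(C,np.c_[.5004+r*np.cos(th),-.0312+r*np.sin(th),0*th+z])-[190,130])*4; print(nm,u.min(0).round(),u.max(0).round())
b=cv2.imread("pics/s3.png")[185:235,240:285]; a=cv2.imread("pics/t3.png")[165:225,240:325]
cv2.imwrite("pics/z3.png",cv2.convertScaleAbs(np.hstack([cv2.resize(b,(450,500),interpolation=cv2.INTER_CUBIC),cv2.resize(a,None,fx=4,fy=500/60,interpolation=cv2.INTER_CUBIC)]),alpha=1.8))
E
```

```text
rim in ring [247. 255.] [339. 321.]
rim on edge [247. 245.] [340. 311.]
foot in [253. 319.] [333. 379.]
ringtop [235. 297.] [351. 383.]
```

View pics/z3.png

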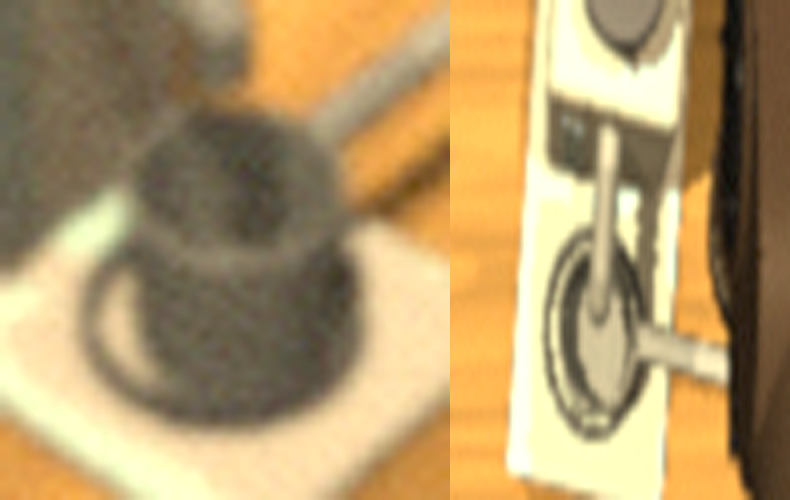

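The rim's front edge is at crop row 327, which matches a seated cup: 328 expected in the ring, 318 if it stood on the ring's edge. It's upright inside the ring, so next I'll press the cap.

```bash
python3 -m crank '[{"tx":3,"ty":3.5,"tz":0,"wx":0,"wy":0,"wz":0,"gripper":1},{"tx":6,"ty":7,"tz":0,"wx":0,"wy":0,"wz":0,"gripper":1},{"tx":9,"ty":10.5,"tz":0,"wx":0,"wy":0,"wz":0,"gripper":1},{"tx":9,"ty":10.5,"tz":1.5,"wx":0,"wy":0,"wz":0,"gripper":1},{"tx":9,"ty":10.5,"tz":3,"wx":0,"wy":0,"wz":0,"gripper":1},{"tx":9,"ty":10.5,"tz":3,"wx":0,"wy":0,"wz":0,"gripper":1}]'
python3 -m crank '[{"tx":0,"ty":0,"tz":0.6,"wx":0,"wy":0,"wz":0,"gripper":1},{"tx":0,"ty":0,"tz":1.2,"wx":0,"wy":0,"wz":0,"gripper":1},{"tx":0,"ty":0,"tz":1.8,"wx":0,"wy":0,"wz":0,"gripper":1},{"tx":0,"ty":0,"tz":1.8,"wx":0,"wy":0,"wz":0,"gripper":1}]'
```

```text
t: 10.15
tool_pos: [0.6018, -0.048, 0.2429]
ee_rot: [-2.399, -2.022, 0.008]
wrist_force: [0.2, 0.1, 0.5]
width: 0.001
finger_force: 0.0
t: 10.55
tool_pos: [0.6038, -0.0484, 0.2292]
ee_rot: [2.403, 2.023, 0.001]
wrist_force: [-2.0, 0.4, 7.2]
width: -0.002
finger_force: 3.3
```

```bash
python3 -m crank '[{"tx":0,"ty":0,"tz":0.6,"wx":0,"wy":0,"wz":0,"gripper":1},{"tx":0,"ty":0,"tz":1.2,"wx":0,"wy":0,"wz":0,"gripper":1},{"tx":0,"ty":0,"tz":1.8,"wx":0,"wy":0,"wz":0,"gripper":1},{"tx":0,"ty":0,"tz":1.8,"wx":0,"wy":0,"wz":0,"gripper":1}]'
python3 -m crank '[{"tx":0,"ty":0,"tz":0.2,"wx":0,"wy":0,"wz":0,"gripper":1},{"tx":0,"ty":0,"tz":0.4,"wx":0,"wy":0,"wz":0,"gripper":1},{"tx":0,"ty":0,"tz":0.4,"wx":0,"wy":0,"wz":0,"gripper":1}]'
```

```text
t: 10.95
tool_pos: [0.6039, -0.0484, 0.2118]
ee_rot: [2.402, 2.023, 0.001]
wrist_force: [-3.6, -0.7, 9.0]
width: -0.001
finger_force: 5.0
t: 11.25
tool_pos: [0.6039, -0.0484, 0.2083]
ee_rot: [2.402, 2.023, 0.002]
wrist_force: [-3.5, -1.0, 9.9]
width: -0.0
finger_force: 5.4
```

```bash
python3 -m crank '[{"tx":0,"ty":0,"tz":0.15,"wx":0,"wy":0,"wz":0,"gripper":1},{"tx":0,"ty":0,"tz":0.3,"wx":0,"wy":0,"wz":0,"gripper":1},{"tx":0,"ty":0,"tz":0.3,"wx":0,"wy":0,"wz":0,"gripper":1}]'
```

```text
t: 11.55
tool_pos: [0.604, -0.0484, 0.2061]
ee_rot: [2.402, 2.022, 0.002]
wrist_force: [-5.7, 0.7, 15.2]
width: -0.002
finger_force: 7.7
```

```bash
python3 -m crank '[{"tx":0,"ty":0,"tz":0.1,"wx":0,"wy":0,"wz":0,"gripper":1},{"tx":0,"ty":0,"tz":0.1,"wx":0,"wy":0,"wz":0,"gripper":1},{"tx":0,"ty":0,"tz":0.1,"wx":0,"wy":0,"wz":0,"gripper":1}]'
```

```text
t: 11.85
tool_pos: [0.604, -0.0484, 0.2061]
ee_rot: [2.402, 2.022, 0.002]
wrist_force: [-9.2, -0.4, 22.1]
width: 0.001
finger_force: 11.3
```

Position has stopped changing at 0.2061 while the force climbs to 22 N, so the cap is on its stop. I'll hold for 0.8 s, then raise.

```bash
python3 -m crank '[{"tx":0,"ty":0,"tz":0.05,"wx":0,"wy":0,"wz":0,"gripper":1},{"tx":0,"ty":0,"tz":0.05,"wx":0,"wy":0,"wz":0,"gripper":1},{"tx":0,"ty":0,"tz":0.05,"wx":0,"wy":0,"wz":0,"gripper":1},{"tx":0,"ty":0,"tz":0.05,"wx":0,"wy":0,"wz":0,"gripper":1},{"tx":0,"ty":0,"tz":0.05,"wx":0,"wy":0,"wz":0,"gripper":1},{"tx":0,"ty":0,"tz":0.05,"wx":0,"wy":0,"wz":0,"gripper":1},{"tx":0,"ty":0,"tz":0.05,"wx":0,"wy":0,"wz":0,"gripper":1},{"tx":0,"ty":0,"tz":0.05,"wx":0,"wy":0,"wz":0,"gripper":1}]'
python3 -m crank '[{"tx":0,"ty":0,"tz":-1,"wx":0,"wy":0,"wz":0,"gripper":1},{"tx":0,"ty":0,"tz":-2,"wx":0,"wy":0,"wz":0,"gripper":1},{"tx":0,"ty":0,"tz":-3,"wx":0,"wy":0,"wz":0,"gripper":1},{"tx":0,"ty":0,"tz":-5,"wx":0,"wy":0,"wz":0,"gripper":1},{"tx":0,"ty":0,"tz":-8,"wx":0,"wy":0,"wz":0,"gripper":1},{"tx":0,"ty":0,"tz":-11,"wx":0,"wy":0,"wz":0,"gripper":1},{"tx":0,"ty":0,"tz":-13,"wx":0,"wy":0,"wz":0,"gripper":1},{"tx":0,"ty":0,"tz":-13,"wx":0,"wy":0,"wz":0,"gripper":1}]'
python3 - <<'E'
from h import *
b=snap("side","pics/s4.png")[1]
cv2.imwrite("pics/s4b.png",cv2.convertScaleAbs(cv2.resize(b[110:250,150:350],(800,560),interpolation=cv2.INTER_CUBIC),alpha=1.5))
E
```

```text
t: 12.65
tool_pos: [0.6041, -0.0484, 0.206]
ee_rot: [2.401, 2.021, 0.003]
wrist_force: [-9.8, -0.7, 26.4]
width: -0.001
finger_force: 13.1
t: 13.45
tool_pos: [0.605, -0.0481, 0.336]
ee_rot: [2.4, 2.021, 0.007]
wrist_force: [0.2, 0.1, -0.6]
width: -0.005
finger_force: 0.0
```

View pics/s4b.png

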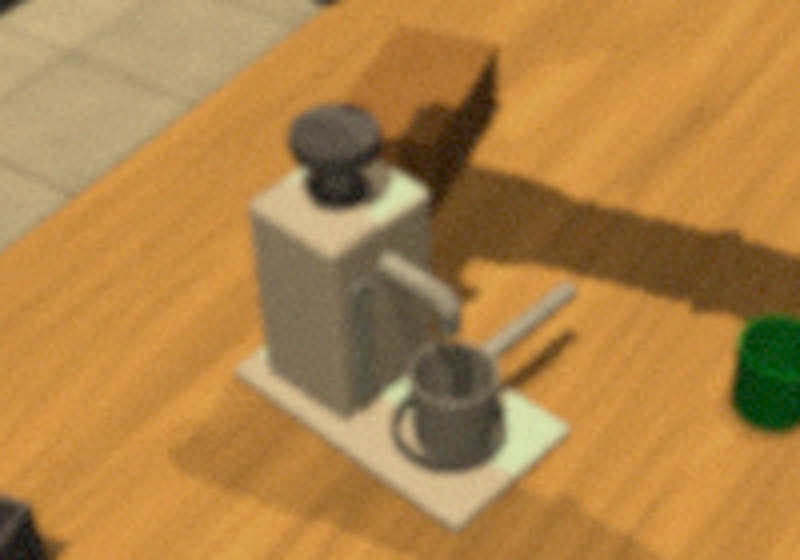

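The cap, at (335,140), is back up to its earlier height. The scoop still stands in the ring at (455,410), and the robot is clear of everything.

```bash
python3 -c "
from station import robot
print(robot.finish_job())"
```

```text
the job is handed in; nothing more can be done
None
```

The job is handed in: the scoop stands upright in the ring, then the pump was pressed to its stop (22–26 N, held about 1 s) and sprang fully back, and the bottle, carton and basket were never touched.

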